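Wet the dispenser dish and draw the pellet-die plunger for wiping

ROBOT

A 6-joint arm with a two-finger parallel gripper is mounted at the origin on the work surface. World frame = base frame: x ahead of the robot, y to its left, z up, the work surface at z = 0. Lengths are in m, angles in rad, forces in N, time in s.
With the tool pointing down it reaches from about 0.275 to 0.85 m from the base axis. Payload 5.2 kg.
Tool frame: the origin (TCP) lies at the very end of the fingers, on their centre line; the grasp point (between the pads) lies 19 mm behind it; z points along the fingers, y is the line along which they close (so a half turn about z gives the same grasp; the last joint's range is limited). The gripper opens to 85 mm and grips with 20 to 120 N. Pads are 22 mm wide; open, the fingers measure 114 mm over their backs; the gripper's body (76 mm by 85 mm) begins 54 mm behind the grasp point. The pads swing forward as they close: fully open they stand 13 mm farther back than shut.
Start: joints at [0.971, 0.259, 1.535, -0, 1.348, -0.203], TCP at [0.213, 0.507, 0.231] pointing down, gripper open.
Joint ranges: [-3.14, 3.14], [-0.91, 2.08], [0.19, 2.58], [-1.22, 4.36], [0.22, 2.71], [-3.12, 3.12]. Speed limits (rad/s): [2.57, 2.57, 3.14, 3.14, 3.14, 3.14].

INTERFACE

Orientations are given as a rotation vector (axis times angle).
In Python, from bench import robot gives the robot as it stands.
- The arm moves only by the tool pendant, called after ">>>" as name(argument=value, ...), one argument or row to a line, values as JSON. Schema: {"type":"object","properties":{"rows":{"type":"array","items":{"type":"array","prefixItems":[{"type":"array","items":{"type":"number"},"minItems":3,"maxItems":3},{"type":"array","items":{"type":"number"},"minItems":3,"maxItems":3},{"type":"number"}],"minItems":3,"maxItems":3},"minItems":1,"maxItems":5},"grip_n":{"type":"number"},"only":{"type":"string"},"quiet":{"type":"boolean"},"lines":{"type":"string"}},"required":["rows"],"additionalProperties":false}. rows is a list of rows, 1 to 5 of them, each written [[dx, dy, dz], [rx, ry, rz], opening]: dx, dy, dz in m, then a rotation vector rx, ry, rz in rad, then the finger opening in m; each row is the pose to reach, as a shift and turn from the pose commanded when the call began, along the tool's axes at that moment; what a row does not reach only later rows make up. A row lasts 1/8 s, in which the tool goes at most 0.0625 m and 0.188 rad, less where a joint would pass 70% of its speed; a pose out of reach is approached as far as the arm can. The fingers move at their own pace and stop on an object; grip_n is the grip in N (left out, the last holds). Time passes only in rows, so rows that do not move let the fingers close. The tool returns the time, the measured TCP pose, the force, the opening and the grip force at its end. only (a regular expression) keeps the lines of the reply that match it, lines (a string "A,B") keeps lines A to B, and quiet returns only ok. Input that does not fit is refused with a message, and nothing moves.
- robot.get_state(): the state, without advancing time (a new reading comes with each control period).
- robot.get_image(name): name is "scene" or "top" or "wrist"; returns the picture (420x560x3 uint8, red, green, blue); there is no depth.
- robot.camera_info(name): a dict with "intrinsics" (3x3 intrinsics, pixels), "D" ([k1, k2, p1, p2, k3] as OpenCV has them; the pictures are not rectified), "xyz" and "attitude" of the camera in the world; the wrist camera has in their place "T_tool_cam" (4x4, takes a point from camera to tool coordinates, whose origin is the TCP and whose axes are the flange's). Camera axes: x right, y up, looking along -z (the intrinsics and any distortion apply to the point x, -y, -z); pixel columns grow to the right and rows downward; lengths in m; the calibration is good to about 2 mm. A picture is of the moment at which its call begins: read the wrist's pose just before it. camera_info takes no time and is no camera call.
- robot.sign_off(): hands the job in; it is judged then, once.
The state is a dict: "time": time; "joints": joint angles; "qvel": joint speeds; "tau": joint torques, N m; "position": TCP position; "tcp_rot": TCP orientation; "force": force on the tool from outside, world axes, zero at the start; "ft_torque": the same for the moment, N m; "grip_width": finger opening in m; "grasp_force": force on a finger pad.
Only numpy, scipy, OpenCV 4.12 (cv2) and the standard library are available. Lean on these libraries where they do the work, as an engineer would, in place of code of your own. Each camera call takes 0.05 s, during which the arm holds its last target. There are 200 camera calls.

TASK

The plunger of the pellet die needs wiping. Press the sprung dish on top of the solvent dispenser bottle firmly down and let it come back up; then grip the plunger by its cross bar, draw it straight up without wrenching it in the die until the groove turned round its shaft stands about one centimetre above the mouth of the die, and finish holding it gripped there, still, with its lower end still in the bore. Never pull the plunger right out, and leave the two sample pots, the mortar and the spatula where they are.

Things in the scene. Friction and masses are not known exactly. Their poses are not given: they have to be found in the camera images.
- die: Steel pellet die, fixed to the bench, axis vertical: foot disc 90 mm in diameter and 10 mm high, on it an upright sleeve 60 mm in diameter; whole height 80 mm. Its bore, open at the top, is 21.5 mm in diameter and 70 mm deep. Origin: centre of the underside, on the bench; z up. It may stand to the left or right of the dispenser
- die_mouth (a point): Centre of the bore's mouth, in the die's top face, 80 mm above the bench; z up
- plunger: Loose steel plunger, 0.2 to 0.4 kg, standing on the floor of the die's bore (10 mm above the bench). Shaft 20 mm in diameter, 95 mm long, so 25 mm of it shows at first; on top a flat cross bar 50 mm long (plunger's x; any direction), 16 mm wide (y), 20 mm high. Let go, it slides back down. Origin: centre of its foot; z up along the shaft
- plunger_bar (a point): Middle of the plunger's cross bar, 105 mm above its foot (115 mm above the bench at first); x along the bar, so fingers close on it along y. At first the bar's underside is 25 mm above the die's top face
- plunger_groove (a point): Centre of the groove turned round the plunger's shaft: 4 mm high, 38 mm above the foot. At first it is hidden 32 mm below the die's mouth, so raising the plunger by 42 mm brings it 10 mm above the mouth, with 28 mm of the shaft still in the bore
- dispenser: White solvent bottle 76 mm in diameter in a round bench ring 92 mm in diameter, fixed to the bench, with a sprung steel dish on top, about 148 mm high in all. Origin: centre of the underside, on the bench
- cap (a joint): How far the dispenser's dish is pressed down, in m: 0 up, 0.010 fully down. It takes about 1 N to start and 5.6 N to reach the stop, and it springs back when released; counts as pressed beyond 0.006, as back up below 0.002
- cap_top (a point): Centre of the dish's flat floor, where to press: 144 mm above the bench when up. The dish is 63 mm across with a rim 4 mm higher than this floor
- pot_a: Bystander: lidded sample pot, 47 mm across, 45 mm high. Origin: centre of its underside
- pot_b: Bystander: another such pot. Origin: centre of its underside
- mortar: Bystander: white mortar bowl, 68 mm across, 30 mm high. Origin: centre of its underside
- spatula: Bystander: slim steel lab spatula lying on the bench, about 180 mm long, 14 mm wide, 8 mm high. Origin: near its middle, on its underside; x along it

How it is judged:
By the outcome, as a careful person would: the job done as asked, in the order asked, and still so for the second after the job is handed in, while the arm keeps its last pose, push and grip.
It also fails if it takes over 45 s, if anything falls off the work surface, if the arm or the gripper's body presses on something with over 40 N, if the wrist force passes 120 N, or if a joint passes its speed limit or range.

## Working session

There is one attempt and no reset: what is moved stays moved. The work goes in short steps, Python scripts to look and compute and a tool call to move; the robot and the scene stay as the last step left them, time stands still between calls to the robot, and variables do not carry over. Pictures are saved under pics/ and viewed, at most 10 in all, crops included, and the job is handed in when it is done.

```bash
mkdir -p pics; ls; python3 - <<'E'
from bench import robot
import cv2,numpy as np
for n in ["scene","top"]:
    im=robot.get_image(n); cv2.imwrite(f"pics/{n}0.png",im[:,:,::-1])
    print(n,robot.camera_info(n))
print(robot.camera_info("wrist")); s=robot.get_state(); print(s)
E
```

```text
bench.py
pics
scene {'intrinsics': array([[459.18311315,   0.        , 282.93078371],
       [  0.        , 459.18311315, 215.89968487],
       [  0.        ,   0.        ,   1.        ]]), 'D': array([-0.14799398,  0.        ,  0.        ,  0.        ,  0.        ]), 'xyz': array([ 0.95926682, -0.29821984,  0.65921334]), 'attitude': array([0.66702013, 0.35385377, 0.88020092])}
top {'intrinsics': array([[514.71106907,   0.        , 285.56798347],
       [  0.        , 514.71106907, 204.8267272 ],
       [  0.        ,   0.        ,   1.        ]]), 'D': array([-0.12727645,  0.        ,  0.        ,  0.        ,  0.        ]), 'xyz': array([ 0.50375238, -0.01217435,  1.01641891]), 'attitude': array([ 0.07141551, -0.04795273, -1.57421707])}
{'intrinsics': array([[292.93086228,   0.        , 282.37200155],
       [  0.        , 292.93086228, 208.05294655],
       [  0.        ,   0.        ,   1.        ]]), 'D': array([-0.0198096,  0.       ,  0.       ,  0.       ,  0.       ]), 'T_tool_cam': array([[ 8.10743495e-04,  9.55538224e-01,  2.94866149e-01,
         7.45481544e-02],
[... 227 characters left out ...]
0,
         1.00000000e+00]])}
{'time': 0.1, 'joints': array([ 9.71217699e-01,  2.59231132e-01,  1.53599083e+00, -3.63929582e-05,
        1.34803417e+00, -2.02777645e-01]), 'qvel': array([ 0.00049955, -0.00119084, -0.00214444,  0.00040592, -0.00170196,
       -0.00039365]), 'tau': array([ 2.38454668e-03, -4.46961987e+01, -2.91248310e+01, -2.68723925e-04,
        6.14197575e-03, -6.14244058e-06]), 'position': array([0.21225125, 0.50685653, 0.23057193]), 'tcp_rot': array([-6.19078270e-01, -3.07936109e+00,  2.42681003e-03]), 'force': array([ 0.23844023, -0.09005356,  0.09493993]), 'ft_torque': array([ 0.01856746,  0.02223191, -0.0223502 ]), 'grasp_force': 0.0, 'grip_width': 0.08552075147190447}
```

View pics/scene0.png

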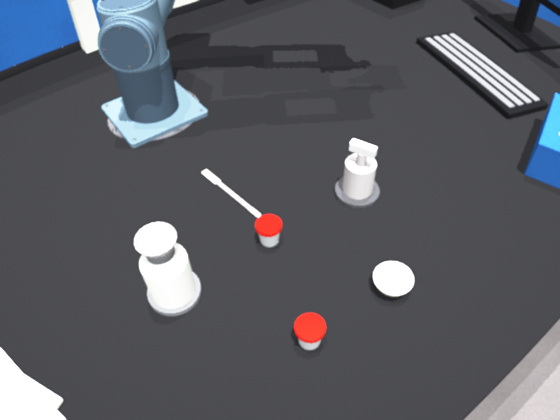

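View pics/top0.png

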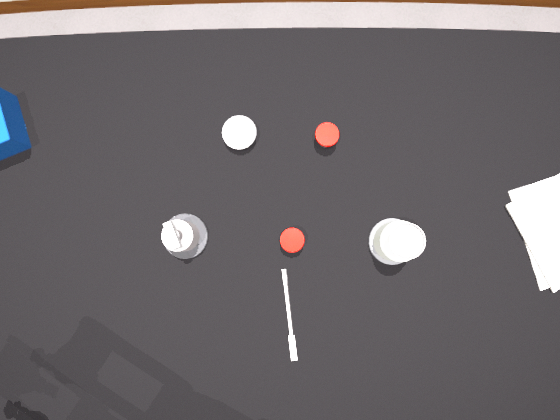

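The scene picture shows the dispenser dish at about (156,239) and the plunger bar at about (363,148). The top picture shows the dish at (403,241) and the bar at (172,235). I'll make enlarged crops to place these accurately.

```bash
cat > h.py <<'E'
import cv2,numpy as np
from bench import robot
from scipy.spatial.transform import Rotation as R
def cam(n):
    c=robot.camera_info(n)
    if n=="wrist":
        s=robot.get_state(); T=np.eye(4); T[:3,:3]=R.from_rotvec(s['tcp_rot']).as_matrix(); T[:3,3]=s['position']
        T=T@c['T_tool_cam']
    else:
        T=np.eye(4); T[:3,:3]=R.from_rotvec(c['attitude']).as_matrix(); T[:3,3]=c['xyz']
    return c['intrinsics'],c['D'],T
def ray(c,uv):
    K,D,T=c; p=cv2.undistortPoints(np.array(uv,float).reshape(-1,1,2),K,D)[:,0]
    d=np.c_[p[:,0],-p[:,1],-np.ones(len(p))]@T[:3,:3].T
    return T[:3,3],d
def plane(c,uv,z):
    o,d=ray(c,uv); return o+d*((z-o[2])/d[:,2])[:,None]
def meet(c1,u1,c2,u2):
    o1,d1=ray(c1,u1);o2,d2=ray(c2,u2);d1=d1[0];d2=d2[0]
    t=np.linalg.lstsq(np.c_[d1,-d2],o2-o1,rcond=None)[0]
    a=o1+t[0]*d1;b=o2+t[1]*d2
    return (a+b)/2,np.linalg.norm(a-b)
E
python3 - <<'E'
import cv2,numpy as np
s=cv2.imread("pics/scene0.png");t=cv2.imread("pics/top0.png")
f=lambda im,x,y,w,h:cv2.resize(im[y:y+h,x:x+w],(400,300),interpolation=cv2.INTER_NEAREST)
a=np.vstack([np.hstack([f(s,330,130,80,60),f(t,145,205,80,60)]),np.hstack([f(s,116,210,80,60),f(t,360,210,80,60)])])
cv2.imwrite("pics/crop0.png",a)
E
```

```text
(no output)
```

View pics/crop0.png

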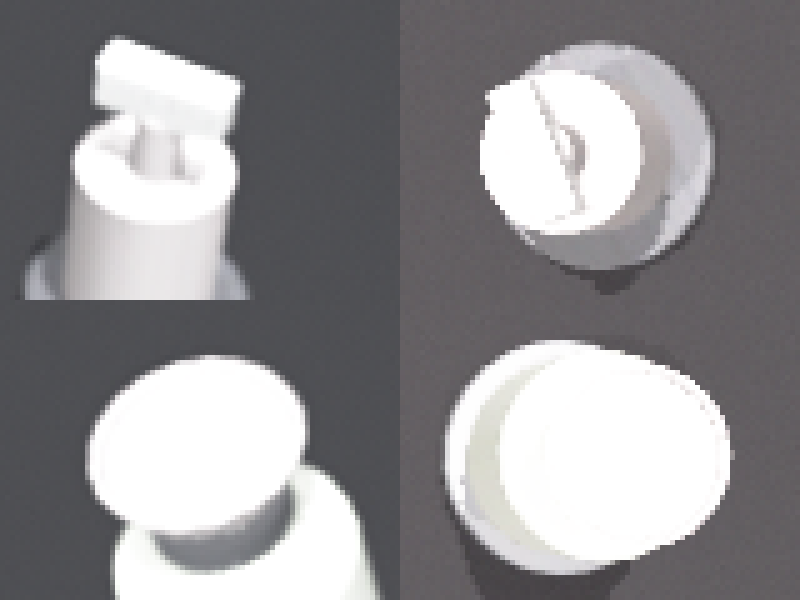

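```bash
python3 - <<'E'
from h import *
s,t=cam("scene"),cam("top")
S=lambda x,y:[[330+x/5-.5,130+y/5-.5]]
T=lambda x,y:[[145+(x-400)/5-.5,205+y/5-.5]]
print("die",meet(s,S(155.5,165),t,T(561,152)),plane(s,S(155.5,165),.08),plane(t,T(561,152),.08))
print("foot top view",plane(t,T(599,154),.01))
d1=[116+197/5-.5,210+143/5-.5];d2=[360+239/5-.5,210+157/5-.5]
print("dish",meet(s,d1,t,d2),plane(s,d1,.148),plane(t,d2,.148))
e=[T(*p)[0] for p in((487,95),(533,80),(582,210))]
e=plane(t,e,.125);print("bar corners",e)
for a,b in((0,1),(1,2)): v=(e[b]-e[a])[:2];print(np.linalg.norm(v),np.degrees(np.arctan2(v[1],v[0])))
e2=plane(s,[S(118,37)[0],S(242,80)[0]],.125);v=(e2[1]-e2[0])[:2];print(e2,np.linalg.norm(v),np.degrees(np.arctan2(v[1],v[0])))
for n,uv,z in(("potA",(292,240),.045),("potB",(327,134),.045),("mortar",(239,132),.03)):print(n,plane(t,[uv],z))
print("dish ring",plane(t,[[360+(560-400)/5,210+(457-300)/5]],.0))
E
```

```text
die (array([0.52032685, 0.20092457, 0.08069549]), np.float64(0.0011751606807062088)) [[0.51951656 0.20098268 0.08      ]] [[0.52070624 0.20155571 0.08      ]]
foot top view [[0.52117306 0.20234294 0.01      ]]
dish (array([ 0.50762173, -0.20537849,  0.14688532]), np.float64(0.00047555226736964993)) [[ 0.50846708 -0.20578387  0.148     ]] [[ 0.50771288 -0.20490848  0.148     ]]
bar corners [[0.53986256 0.21782295 0.125     ]
 [0.54508115 0.20148925 0.125     ]
 [0.49968214 0.183684   0.125     ]]
0.017147109158361987 -72.281404554689
0.04876573952304177 -158.58515497822492
[[0.49312225 0.2004961  0.125     ]
 [0.5389525  0.21956572 0.125     ]] 0.049639316724060745 22.591825662526208
potA [[ 0.51119561 -0.00967417  0.045     ]]
potB [[ 0.71348864 -0.07773728  0.045     ]]
mortar [[0.72193251 0.09284675 0.03      ]]
dish ring [[ 0.50764039 -0.20719617  0.        ]]
```

Two views agree within about 1 mm on these points:
- **Die:** axis at (0.520, 0.201), with heights matching the given sizes.
- **Bar:** direction about 22°.
- **Dish:** (0.508, -0.205).

I'll move above the dish with the fingers closing.

```bash
cat > go.py <<'E'
import sys
from h import *
s=robot.get_state();M=R.from_rotvec(s['tcp_rot']).as_matrix();p=s['position']
g=np.array([float(v) for v in sys.argv[1:4]])
print("t",round(s['time'],2),"pos",p.round(4),"tool shift",(M.T@(g-p)).round(4),"yaw y",np.degrees(np.arctan2(M[1,1],M[0,1])).round(1),"z",M[:,2].round(3),"F",s['force'].round(1),"w",round(s['grip_width'],4),"j6",s['joints'][5].round(2))
E
python3 go.py .508 -.205 .2
```

```text
t 0.1 pos [0.2123 0.5069 0.2306] tool shift [-0.5479 -0.5422  0.0313] yaw y 67.3 z [-0.001 -0.001 -1.   ] F [ 0.2 -0.1  0.1] w 0.0855 j6 -0.2
```

>>> pendant(
  rows=[
    [[-0.2,-0.197,0.011],[0,0,0],0],
    [[-0.2,-0.197,0.011],[0,0,0],0],
    [[-0.2,-0.197,0.011],[0,0,0],0],
    [[-0.2,-0.197,0.011],[0,0,0],0],
    [[-0.2,-0.197,0.011],[0,0,0],0],
  ],
  grip_n=30,
)

```text
time: 0.72
position: [0.3212, 0.2457, 0.22]
tcp_rot: [-0.623, -3.079, 0.001]
force: [-0.5, 0.6, 0.2]
grip_width: 0.0001
grasp_force: 0.0
```

```bash
python3 go.py .508 -.205 .2
```

```text
t 0.72 pos [0.3212 0.2457 0.22  ] tool shift [-0.3473 -0.3427  0.0203] yaw y 67.1 z [-0.    -0.001 -1.   ] F [-0.5  0.6  0.2] w 0.0001 j6 -0.8
```

>>> pendant(
  rows=[
    [[-0.2,-0.197,0.011],[0,0,0],0],
    [[-0.2,-0.197,0.011],[0,0,0],0],
    [[-0.2,-0.197,0.011],[0,0,0],0],
    [[-0.2,-0.197,0.011],[0,0,0],0],
    [[-0.2,-0.197,0.011],[0,0,0],0],
  ],
)

```text
time: 1.35
position: [0.4299, -0.0137, 0.209]
tcp_rot: [-0.624, -3.079, 0.001]
force: [-0.3, 0.6, 0.4]
grip_width: -0.0001
grasp_force: 0.0
```

>>> pendant(
  rows=[
    [[-0.147,-0.145,0.01],[0,0,0],0],
    [[-0.147,-0.145,0.01],[0,0,0],0],
    [[-0.147,-0.145,0.01],[0,0,0],0],
    [[-0.147,-0.145,0.01],[0,0,0],0],
    [[-0.147,-0.145,0.01],[0,0,0],0],
  ],
  quiet=true,
)

```text
ok
```

```bash
python3 go.py .508 -.205 .15
python3 - <<'E'
from h import *
cv2.imwrite("pics/w1.png",robot.get_image("wrist")[:,:,::-1])
E
```

```text
t 1.98 pos [ 0.5084 -0.2017  0.1984] tool shift [-0.001  -0.0033  0.0484] yaw y 67.2 z [-0.002  0.001 -1.   ] F [-0.9 -0.1 -0.5] w -0.0002 j6 -1.75
```

View pics/w1.png

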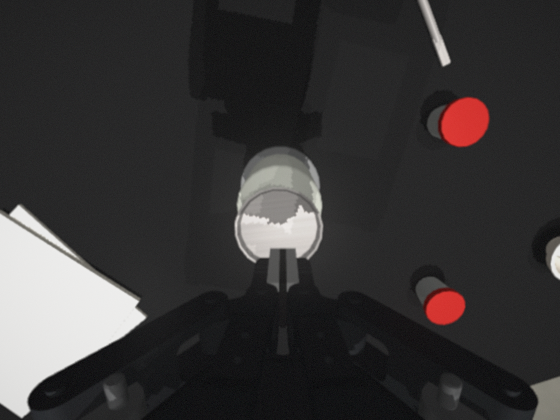

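The wrist view shows the dish rim centred near (279,230), with the closed fingertips over it at (284,250). I'll descend.

>>> pendant(
  rows=[
    [[-0.001,-0.003,0.045],[0,0,0],0],
    [[-0.001,-0.003,0.048],[0,0,0],0],
    [[-0.001,-0.003,0.052],[0,0,0],0],
    [[-0.001,-0.003,0.056],[0,0,0],0],
    [[-0.001,-0.003,0.06],[0,0,0],0],
  ],
)

```text
time: 2.65
position: [0.5093, -0.2044, 0.1404]
tcp_rot: [0.618, 3.078, -0.001]
force: [0.5, 1.9, 2.4]
grip_width: -0.0001
grasp_force: 1.2
```

>>> pendant(
  rows=[
    [[0,0,0.002],[0,0,0],0],
    [[0,0,0.004],[0,0,0],0],
    [[0,0,0.005],[0,0,0],0],
    [[0,0,0.005],[0,0,0],0],
  ],
)

```text
time: 3.15
position: [0.509, -0.2045, 0.1347]
tcp_rot: [0.619, 3.079, -0.0]
force: [2.8, 2.3, 5.5]
grip_width: 0.0
grasp_force: 2.4
```

>>> pendant(
  rows=[
    [[0,0,0.001],[0,0,0],0],
    [[0,0,0.002],[0,0,0],0],
    [[0,0,0.003],[0,0,0],0],
    [[0,0,0.003],[0,0,0],0],
  ],
)

```text
time: 3.65
position: [0.5091, -0.2046, 0.1338]
tcp_rot: [0.618, 3.078, -0.001]
force: [-1.8, 4.8, 19.8]
grip_width: 0.0001
grasp_force: 9.5
```

The reaction force rose to about 20 N with the tip at z = 0.134, so the dish is at its stop. Now I'll release and rise clear.

>>> pendant(
  rows=[
    [[0,0,-0.005],[0,0,0],0],
    [[0,0,-0.012],[0,0,0],0],
    [[0,0,-0.025],[0,0,0],0],
    [[0,0,-0.07],[0,0,0],0],
    [[0,0,-0.1],[0,0,0],0],
  ],
)

```text
time: 4.28
position: [0.5082, -0.2047, 0.233]
tcp_rot: [-0.62, -3.08, 0.001]
force: [-0.4, -0.9, -0.7]
grip_width: -0.0002
grasp_force: 0.0
```

```bash
python3 - <<'E'
from h import *
t=robot.get_image("top");cv2.imwrite("pics/t2.png",t[:,:,::-1])
E
python3 go.py .52 .201 .23
```

```text
t 4.33 pos [ 0.5097 -0.2057  0.2371] tool shift [0.1478 0.379  0.0054] yaw y 67.3 z [ 0.005 -0.004 -1.   ] F [ 1.6 -1.5  3.2] w -0.0003 j6 -1.76
```

>>> pendant(
  rows=[
    [[0.148,0.379,0],[0,0,-0.18],0.05],
    [[0.148,0.379,0],[0,0,-0.36],0.05],
    [[0.148,0.379,0],[0,0,-0.54],0.05],
    [[0.148,0.379,0],[0,0,-0.72],0.05],
    [[0.148,0.379,0],[0,0,-0.78],0.05],
  ],
)

```text
time: 4.95
position: [0.5155, 0.1095, 0.2313]
tcp_rot: [0.602, -3.082, 0.001]
force: [0.5, 0.2, 0.5]
grip_width: 0.0498
grasp_force: 0.0
```

```bash
python3 go.py .52 .201 .23
```

```text
t 4.95 pos [0.5155 0.1095 0.2313] tool shift [-0.0386  0.0831  0.0012] yaw y 112.1 z [-0.001 -0.001 -1.   ] F [0.5 0.2 0.5] w 0.0498 j6 -1.96
```

>>> pendant(
  rows=[
    [[-0.026,0.055,0],[0,0,0],0.05],
    [[-0.039,0.083,0],[0,0,0],0.05],
    [[-0.039,0.083,0],[0,0,0],0.05],
    [[-0.039,0.083,0],[0,0,0],0.05],
  ],
)

```text
time: 5.45
position: [0.521, 0.1988, 0.231]
tcp_rot: [0.598, -3.083, 0.001]
force: [-0.5, -0.1, 0.5]
grip_width: 0.0499
grasp_force: 0.0
```

```bash
python3 go.py .52 .201 .121
python3 - <<'E'
from h import *
c=cam("wrist");im=robot.get_image("wrist");im=im[:,:,::-1]
np.savez("w3.npz",K=c[0],D=c[1],T=c[2]);cv2.imwrite("pics/w3raw.png",im)
cv2.imwrite("pics/w3.png",cv2.resize(im[130:330,182:382],(600,600),interpolation=cv2.INTER_CUBIC))
E
```

```text
t 5.45 pos [0.521  0.1988 0.231 ] tool shift [-1.0e-04  2.5e-03  1.1e-01] yaw y 112.0 z [-0.001 -0.001 -1.   ] F [-0.5 -0.1  0.5] w 0.0499 j6 -1.79
```

View pics/w3.png

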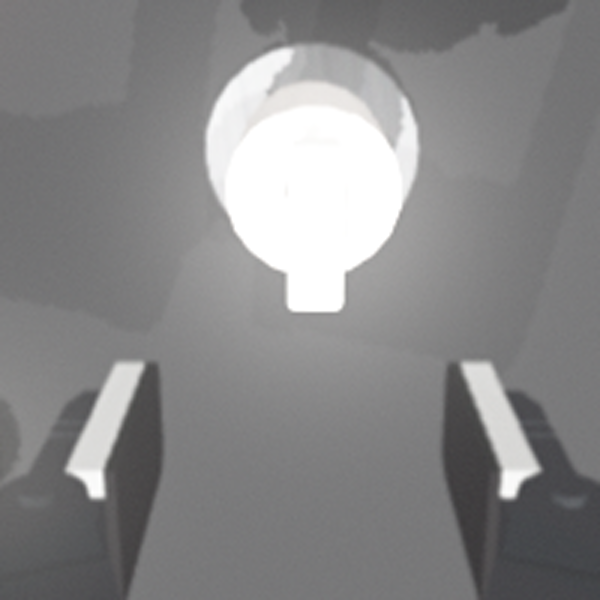

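View pics/t2.png

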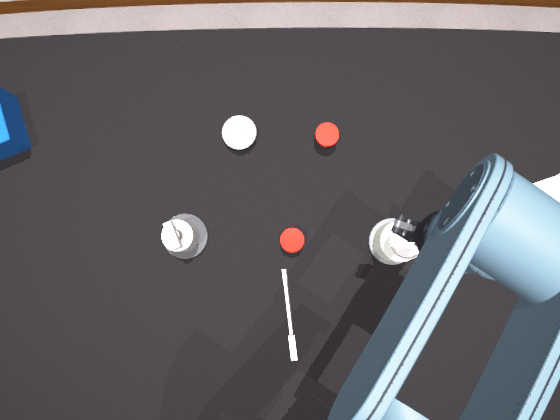

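The wrist view shows the bar upright in the picture, so its yaw is aligned. Its near end spans columns 287–345 at row 310 of the crop, between the open fingers. The top view shows the bystanders unmoved. I'll cast the bar end and the sleeve to check the lateral offset.

```bash
python3 - <<'E'
from h import *
c=np.load("w3.npz");c=(c['K'],c['D'],c['T'])
f=lambda x,y:[182+(x+.5)/3-.5,130+(y+.5)/3-.5]
p=plane(c,[f(287,308),f(345,308),f(316,312)],.125);print(p,np.linalg.norm(p[0]-p[1]))
y=np.array([np.cos(np.radians(112)),np.sin(np.radians(112))]);x=np.array([-y[1],y[0]])*1
x=np.array([-.927,-.375])
tip=robot.get_state()['position'][:2]
print("bar y off",(p[2,:2]-tip)@y,"bar end x off",(p[2,:2]-tip)@x)
q=plane(c,[f(226,192),f(402,192),f(314,190)],.08);print(q,np.linalg.norm(q[0]-q[1]),(q[2,:2]-tip)@y,(q[2,:2]-tip)@x)
E
```

```text
[[0.54642534 0.20325106 0.125     ]
 [0.53978133 0.21967726 0.125     ]
 [0.54431874 0.21196201 0.125     ]] 0.01771899819336211
bar y off 0.0038831684609917047 bar end x off -0.02658467125153997
[[0.53132367 0.17367666 0.08      ]
 [0.50848387 0.23014799 0.08      ]
 [0.51924686 0.20164363 0.08      ]] 0.06091525273588819 0.0037082214035282376 0.000526360609822101
```

>>> pendant(
  rows=[
    [[0,0.003,0.05],[0,0,0],0.05],
    [[0,0.003,0.09],[0,0,0],0.05],
    [[0,0.003,0.115],[0,0,0],0.05],
    [[0,0.003,0.133],[0,0,0],0.05],
    [[0,0.003,0.133],[0,0,0],0.05],
  ],
)

```text
time: 6.12
position: [0.5192, 0.2006, 0.097]
tcp_rot: [0.594, -3.081, 0.0]
force: [-0.3, -0.1, -0.4]
grip_width: 0.0503
grasp_force: 0.0
```

>>> pendant(
  rows=[
    [[0,0,0],[0,0,0],0.03],
    [[0,0,0],[0,0,0],0.024],
    [[0,0,0],[0,0,0],0.02],
  ],
  grip_n=20,
)

```text
time: 6.5
position: [0.5207, 0.2024, 0.0992]
tcp_rot: [-0.598, 3.083, -0.0]
force: [-0.3, 0.1, 0.2]
grip_width: 0.0202
grasp_force: 0.1
```

```bash
python3 go.py .52 .201 .097
```

```text
t 6.5 pos [0.5207 0.2024 0.0992] tool shift [ 0.0012 -0.001   0.0022] yaw y 111.9 z [ 0.002  0.    -1.   ] F [-0.3  0.1  0.2] w 0.0202 j6 -1.78
```

>>> pendant(
  rows=[
    [[0,0,0],[0,0,0],0.014],
    [[0,0,0],[0,0,0],0.01],
    [[0,0,0],[0,0,0],0.01],
  ],
  grip_n=20,
)

```text
time: 6.88
position: [0.5209, 0.2026, 0.0992]
tcp_rot: [-0.598, 3.082, -0.0]
force: [0.2, 1.0, 6.6]
grip_width: 0.0185
grasp_force: 19.7
```

```bash
python3 go.py .52 .201 .097; python3 -c "
from h import *
s=robot.get_state();print(s['ft_torque'],s['grasp_force'])"
```

```text
t 6.88 pos [0.5209 0.2026 0.0992] tool shift [ 0.0014 -0.0011  0.0022] yaw y 112.0 z [ 0.002  0.    -1.   ] F [0.2 1.  6.6] w 0.0185 j6 -1.78
[-0.04367982  0.09713503  0.02035378] 19.686082899570465
```

>>> pendant(
  rows=[
    [[0,0,0],[0,0,0],0.005],
    [[0,0,0],[0,0,0],0.005],
    [[0,0,0],[0,0,0],0.005],
  ],
  grip_n=50,
)

```text
time: 7.25
position: [0.5209, 0.2026, 0.0994]
tcp_rot: [-0.598, 3.082, -0.0]
force: [-0.2, 0.2, 7.3]
grip_width: 0.0168
grasp_force: 48.7
```

```bash
python3 - <<'E'
from h import *
s=robot.get_state();print(s['ft_torque'],s['grasp_force'],s['position'])
cv2.imwrite("pics/w4.png",cv2.resize(robot.get_image("wrist")[130:330,182:382,::-1],(600,600)))
E
```

```text
[-0.01273897  0.06232023 -0.0554948 ] 48.66123139858246 [0.5209485  0.20259698 0.09937278]
```

View pics/w4.png

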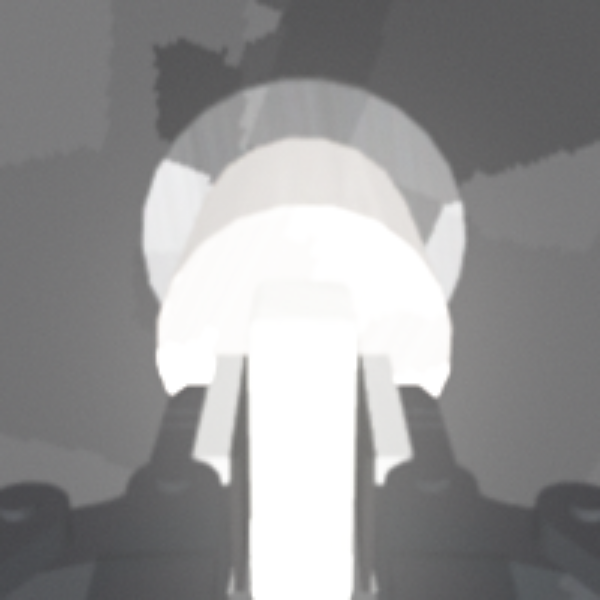

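The bar is held squarely between the pads (bar at crop columns 250–355), and side forces are near zero. I'll draw it up gently.

>>> pendant(
  rows=[
    [[0,0,-0.002],[0,0,0],0.005],
    [[0,0,-0.004],[0,0,0],0.005],
    [[0,0,-0.006],[0,0,0],0.005],
    [[0,0,-0.008],[0,0,0],0.005],
    [[0,0,-0.01],[0,0,0],0.005],
  ],
  grip_n=60,
)

```text
time: 7.92
position: [0.52, 0.2023, 0.1083]
tcp_rot: [0.598, -3.084, 0.0]
force: [0.7, 0.6, -2.1]
grip_width: 0.0166
grasp_force: 58.6
```

```bash
python3 -c "
from h import *
s=robot.get_state();print(s['ft_torque'],s['joints'])"
```

```text
[ 0.00103571 -0.00743725 -0.01269453] [ 1.71198748e-01  3.84320279e-01  1.67953814e+00 -3.97270775e-05
  1.07818079e+00 -1.78280480e+00]
```

>>> pendant(
  rows=[
    [[0,0,-0.003],[0,0,0],0.005],
    [[0,0,-0.006],[0,0,0],0.005],
    [[0,0,-0.009],[0,0,0],0.005],
    [[0,0,-0.012],[0,0,0],0.005],
    [[0,0,-0.015],[0,0,0],0.005],
  ],
)

```text
time: 8.55
position: [0.5201, 0.2024, 0.1235]
tcp_rot: [-0.598, 3.084, -0.0]
force: [0.3, 0.0, -2.0]
grip_width: 0.0165
grasp_force: 58.6
```

>>> pendant(
  rows=[
    [[0,0,-0.004],[0,0,0],0.005],
    [[0,0,-0.008],[0,0,0],0.005],
    [[0,0,-0.012],[0,0,0],0.005],
    [[0,0,-0.015],[0,0,0],0.005],
    [[0,0,-0.016],[0,0,0],0.005],
  ],
)

```text
time: 9.18
position: [0.5203, 0.2024, 0.1396]
tcp_rot: [-0.598, 3.084, 0.0]
force: [0.4, -0.1, -2.3]
grip_width: 0.0166
grasp_force: 58.6
```

>>> pendant(
  rows=[
    [[0,0,0],[0,0,0],0.005],
    [[0,0,0],[0,0,0],0.005],
  ],
)

```text
time: 9.43
position: [0.5201, 0.2023, 0.1392]
tcp_rot: [0.598, -3.084, 0.0]
force: [-0.1, 0.1, -2.0]
grip_width: 0.0164
grasp_force: 58.6
```

```bash
python3 - <<'E'
from h import *
s=robot.get_state();print(s['ft_torque'],s['position'])
a=robot.get_image("scene");t=robot.get_image("top")
cv2.imwrite("pics/s5raw.png",a[:,:,::-1]);cv2.imwrite("pics/t5raw.png",t[:,:,::-1])
o=np.hstack([cv2.resize(a[110:210,320:420,::-1],(600,600),interpolation=cv2.INTER_CUBIC)])
cv2.imwrite("pics/s5.png",o)
E
```

```text
[-0.02535522 -0.00514606 -0.05672068] [0.5200642  0.20231995 0.13915786]
```

View pics/s5.png

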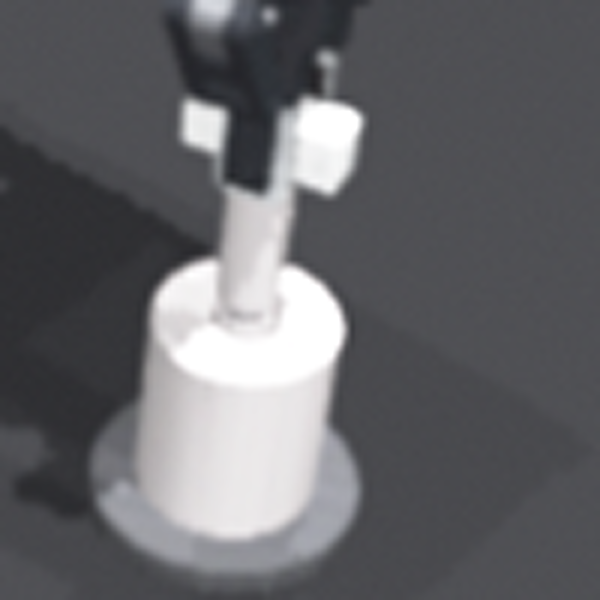

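The scene view shows the plunger raised in the gripper, with the groove as a dark line near crop (247,317), just above the mouth. I'll check its height, and the bar's, against the calibration.

```bash
python3 - <<'E'
from h import *
K,D,T=cam("scene")
def proj(P):
    q=(np.atleast_2d(P)-T[:3,3])@T[:3,:3]; q=q*[1,-1,-1]
    u=cv2.projectPoints(q,np.zeros(3),np.zeros(3),K,D)[0][:,0]
    return ((u-[320,110]+.5)*6-.5).round(0)
c=np.array([.5200,.2010]);d=T[:2,3]-c;d/=np.linalg.norm(d)
f=c+.01*d
print("mouth c",proj([*c,.08]),"bore front edge",proj([*(c+.01075*d),.08]))
print("sleeve top l/r front/back",proj([*(c+.03*d),.08]),proj([*(c-.03*d),.08]))
for z in(.08,.084,.088,.09,.092):print(z,proj([*f,z]))
b=np.array([np.cos(np.radians(22)),np.sin(np.radians(22))]);n=np.array([-b[1],b[0]])
for lift in(.034,.038,.04,.042):
  z=.105+lift
  print(lift,"bar bottom near corner",proj([[*(c+.025*b+s*.008*n),z] for s in(1,-1)]).tolist(),"top",proj([[*(c+.025*b+s*.008*n),z+.02] for s in(1,-1)]).tolist(),)
im=cv2.imread("pics/s5raw.png").mean(2)
x=320+247//6
for y in range(150,176):print(y*6-660,im[y,x-3:x+5].round(0))
E
```

```text
mouth c [[247. 318.]] bore front edge [[244. 341.]]
sleeve top l/r front/back [[238. 382.]] [[256. 258.]]
0.08 [[244. 339.]]
0.084 [[246. 330.]]
0.088 [[247. 320.]]
0.09 [[248. 315.]]
0.092 [[248. 310.]]
0.034 bar bottom near corner [[355.0, 184.0], [334.0, 213.0]] top [[363.0, 130.0], [342.0, 160.0]]
0.038 bar bottom near corner [[356.0, 173.0], [335.0, 202.0]] top [[365.0, 120.0], [344.0, 149.0]]
0.04 bar bottom near corner [[357.0, 168.0], [336.0, 197.0]] top [[366.0, 114.0], [345.0, 143.0]]
0.042 bar bottom near corner [[358.0, 163.0], [337.0, 192.0]] top [[367.0, 109.0], [346.0, 138.0]]
240 [183. 195. 202. 207. 209. 215. 224. 226.]
246 [187. 197. 202. 207. 212. 221. 231. 230.]
252 [189. 197. 203. 208. 215. 227. 234. 230.]
258 [189. 198. 204. 209. 218. 231. 235. 229.]
264 [190. 199. 204. 209. 221. 232. 235. 229.]
270 [191. 200. 206. 212. 223. 233. 234. 230.]
276 [191. 202. 211. 217. 230. 234. 233. 229.]
282 [193. 206. 219. 225. 232. 234. 234. 230.]
288 [195. 210. 225. 230. 233. 235. 233. 230.]
294 [200. 217. 228. 231. 234. 235. 233. 225.]
300 [200. 218. 228. 232. 233. 234. 233. 223.]
306 [187. 200. 217. 225. 226. 228. 230. 220.]
312 [177. 176. 192. 199. 200. 212. 232. 222.]
318 [203. 205. 203. 209. 211. 225. 239. 228.]
324 [214. 229. 232. 236. 236. 234. 232. 225.]
330 [231. 232. 234. 237. 238. 237. 235. 238.]
336 [252. 248. 246. 245. 247. 249. 250. 253.]
342 [255. 255. 254. 254. 254. 254. 255. 255.]
348 [255. 255. 255. 255. 255. 255. 255. 255.]
354 [255. 255. 255. 255. 255. 255. 255. 255.]
360 [255. 255. 255. 255. 255. 255. 255. 255.]
366 [255. 255. 255. 255. 255. 255. 255. 255.]
372 [255. 255. 255. 255. 255. 255. 255. 255.]
378 [253. 254. 255. 255. 255. 255. 255. 254.]
384 [234. 239. 243. 246. 245. 245. 244. 242.]
390 [226. 229. 232. 234. 233. 234. 233. 232.]
```

The groove reads about 9 mm above the mouth and the bar about 40–41 mm up, so I'll raise another 1.5 mm and settle.

>>> pendant(
  rows=[
    [[0,0,-0.001],[0,0,0],0.005],
    [[0,0,-0.0015],[0,0,0],0.005],
    [[0,0,-0.0015],[0,0,0],0.005],
    [[0,0,-0.0015],[0,0,0],0.005],
    [[0,0,-0.0015],[0,0,0],0.005],
  ],
)

```text
time: 10.15
position: [0.5202, 0.2023, 0.1408]
tcp_rot: [0.598, -3.084, 0.0]
force: [0.1, 0.5, -2.7]
grip_width: 0.0161
grasp_force: 58.6
```

```bash
python3 - <<'E'
from h import *
s=robot.get_state();print(s['position'],s['force'],s['ft_torque'],abs(s['qvel']).max())
t=robot.get_image("top")
m=cv2.inRange(t,(150,0,0),(255,70,70));n,_,st,ce=cv2.connectedComponentsWithStats(m)
print([(st[i,4],ce[i].round(0)) for i in range(1,n) if st[i,4]>100])
cv2.imwrite("pics/t6.png",t[:,:,::-1])
E
```

```text
[0.52016028 0.20234893 0.14079663] [ 0.1041446   0.5285093  -2.73166733] [ 0.03180288  0.01159157 -0.06520489] 0.0014161064425272495
[]
```

View pics/t6.png

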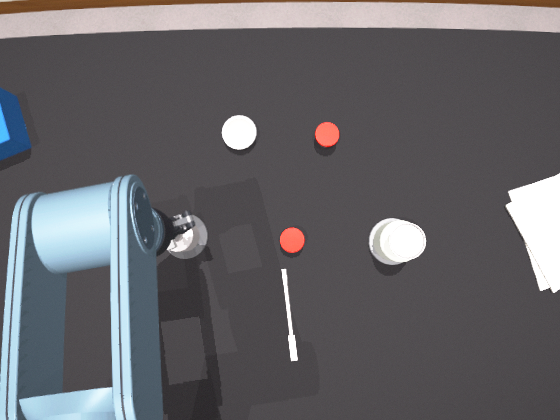

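The top view shows the pots at (327,134) and (292,240), the mortar at (239,132) and the spatula, all unmoved. The dish is back up at (406,241) and the plunger is held at the die.

```bash
python3 -c "
from bench import robot
print(robot.sign_off())"
```

```text
the job is handed in; nothing more can be done
None
```

The job is handed in: the dish was pressed to its stop (about 20 N) and sprang back, and the plunger is held still, raised about 42 mm so its groove stands about 1 cm above the die mouth with its lower end still in the bore, and the pots, mortar and spatula unmoved.

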